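# Load the battery into the mason's laser level

### The job

Put the larger of the two battery packs upright into the battery bay on top of the laser level and push it down until the catch holds it, so that it stays down when you let go. The catch is push-push: pushing again would pop the pack back up. Leave the smaller pack standing where it is.

Things in the scene. Friction and masses are not known exactly. Their poses are not given: they have to be found in the camera images.
- pack: the larger battery pack: black block with silver labels low on its sides and two brass contacts on top, standing on end on the bench, 54 (its x) x 32 (its y) x 80 mm high (its z), about 0.25 kg; origin at the centre of its underside. It goes into the bay with its 54 mm side along the bay's 62 mm side, either way round.
- small_pack: the smaller battery pack, same look, 36 x 24 x 55 mm high, standing on end; origin at the centre of its underside. A bystander: leave it alone.
- bay (a point): centre of the battery bay's mouth in the flat top (100 mm above the bench) of the laser level, a black and grey box 120 x 104 mm fixed to the bench; z up. Mouth 82 (x) x 60 (y) mm, narrowing over 10 mm to a shaft 62 (x) x 40 (y) mm. In it a spring carriage carries the pack: raised, its plate lies 38 mm below the mouth and the pack's top stands 42 mm above the mouth.
- carriage (a joint): how far the carriage is pressed down, m: 0 raised (start), 0.021 caught (the pack's top 21 mm above the mouth), 0.030 firm bottom stop (top 12 mm above). The spring takes 5 N at first and 10 N at the stop; the pack's weight does not move it. Press down to the stop (at least 0.028) and let go: it rises to 0.021 and is held. Pressed to the stop and let go again, it comes all the way up.

How it is judged:
By the outcome, as a careful person would: the job done as asked, in the order asked, and still so for the second after the job is handed in, with the robot touching nothing.
It also fails if it takes over 45 s, if anything falls off the work surface, if the arm or the gripper's body presses on something with over 40 N, if the wrist force passes 120 N, or if a joint passes its speed limit or range.

### The arm

A 7-joint arm with a two-finger parallel gripper is mounted at the origin on the work surface. World frame = base frame: x ahead of the robot, y to its left, z up, the work surface at z = 0. Lengths are in m, angles in rad, forces in N, time in s.
With the tool pointing down it reaches from about 0.425 to 0.875 m from the base axis. Payload 9.9 kg.
Tool frame: the origin (TCP) lies midway between the tips of the shut fingers; the grasp point (between the pads) lies behind it (env.grasp_offset is the z of the grasp point in the tool frame, in m); z points along the fingers, y is the line along which they close (so a half turn about z gives the same grasp; the last joint's range is limited). The gripper opens to 85 mm and grips with 20 to 120 N. Pads are 22 mm wide; open, the fingers measure 114 mm over their backs; the gripper's body (76 mm by 85 mm) begins 54 mm behind the grasp point. The pads swing forward as they close: fully open they stand 13 mm farther back than shut.
Start: joints at [1.134, 0.576, 0.025, 1.437, -0.015, 1.129, -0.057], TCP at [0.233, -0.633, 0.231] pointing down, gripper open.
Joint ranges: [-2.76, 2.76], [-0.34, 2.15], [-1.52, 1.57], [0.19, 2.46], [-1.09, 4.23], [0.17, 1.99], [-2.82, 2.82]. Speed limits (rad/s): [2.22, 2.22, 3.01, 3.01, 3.14, 3.14, 3.14].

### API

Orientations are given as a unit quaternion [w, x, y, z].
In Python, from station import env gives the robot as it stands. The module is installed in compiled form; this text tells all that it offers.
- The arm moves only by the tool drive_tool, never from a script. Its argument "targets" is a list of rows, each an object with "dp": the shift along the tool's x, y, z in cm, a list of three; "spin": the turn about the tool's z in rad; "claw": the closure, from -1 (fully open) to 1 (shut). In form: [{"dp": [tx, ty, tz], "spin": spin, "claw": claw}, ...]. A call has 1 to 12 rows; each row shifts and turns the commanded pose from where the row before left it, along the tool's axes as they then stand; what a row does not reach is not made up. A row lasts 1/8 s, in which the tool goes at most 62.5 mm and 10.7 degrees, less where a joint would pass 70% of its speed; a pose out of reach is approached as far as the arm can. A call is refused whole if a number of a shift passes 6.25 or a number of a turn 0.188, either way. A call with a gripper value outside its range is refused whole. The fingers move at their own pace and stop on an object; "newtons" is the grip in N (left out, the last holds). Time passes only in rows, so rows that do not move let the fingers close. It gives the time, the measured TCP pose, the force, the opening and the grip force at its end, in the units of the state.
- env.read_state(): the state, without advancing time (a new reading comes with each control period).
- env.get_image(name): name is "scene" or "top" or "wrist"; returns a dict with "pixels" (384x512x3 uint8, red, green, blue), "z_map" (384x512 float32, m along the optical axis (not along the pixel's ray), 0 where there is no reading), "fx", "fy", "cx", "cy" (pixels), "pose" (4x4, takes a point from camera to world coordinates). Camera axes: x right, y down, z forward; pixel columns grow to the right and rows downward; lengths in m; the calibration is good to about 2 mm. The wrist camera is an equidistant fisheye: a pixel r from the principal point sees the ray r / f radians off the axis. A picture is of the moment at which its call begins.
- env.sign_off(): hands the job in; it is judged then, once.
Trained networks look in the newest picture that a camera, given by its name, has taken for a name from the list of things; names that differ only in an ending like _2 or _b are one class to them, and where a whole thing is asked for, a point or a joint stands for the part that bears it (a point fixed in the world has none). Each returns a list of dicts, best first, with "score" (0 to 1); they miss things now and then, are a little off and sometimes report something else, mostly with a low value. They report only what shows in the picture. A call takes as long as a camera call.
- env.find_in(query, camera): "position" ([x, y, z] in m, in the coordinates of the camera as it stood for that picture, good to about 4 mm: the middle of the surface that is visible of it).
- env.trace(query, camera): "pixels" (384x512 bool, what is visible of it).
The state is a dict: "time": time; "joint_pos": joint angles; "qvel": joint speeds; "joint_efforts": joint torques, N m; "tool_pos": TCP position; "tcp_rot": TCP orientation; "wrist_force": force on the tool from outside, world axes, zero at the start; "ft_torque": the same for the moment, N m; "opening": finger opening in m; "grip_force": force on a finger pad.
Only numpy, scipy, OpenCV 4.12 (cv2) and the standard library are available. Lean on these libraries where they do the work, as an engineer would, in place of code of your own. Each camera call takes 0.05 s, during which the arm holds its last target. There are 200 camera calls.

## Working session

There is one attempt and no reset: what is moved stays moved. The work goes in short steps, Python scripts to look and compute and a tool call to move; the robot and the scene stay as the last step left them, time stands still between calls to the robot, and variables do not carry over. Pictures are saved under pics/ and viewed, at most 10 in all, crops included, and the job is handed in when it is done.

Besides the shell and the picture viewer there is one more tool, called in YAML: its name, and indented under it one key for each argument. drive_tool: Moves the arm, as the interface text tells. Its arguments: {"type":"object","properties":{"targets":{"type":"array","items":{"type":"object","properties":{"dp":{"type":"array","items":{"type":"number"}},"spin":{"type":"number"},"claw":{"type":"number"}}}},"newtons":{"type":"number"}},"required":["targets"]}

```bash
mkdir -p pics
cat > h.py <<'E'
import numpy as np, cv2
from station import env
def cloud(im):
    z=im["z_map"]; v,u=np.mgrid[:z.shape[0],:z.shape[1]]
    P=np.stack([(u-im["cx"])/im["fx"]*z,(v-im["cy"])/im["fy"]*z,z],-1)
    T=np.array(im["pose"]); W=P@T[:3,:3].T+T[:3,3]; W[z==0]=np.nan
    return W
def save(im,n): cv2.imwrite("pics/"+n+".png",im["pixels"][:,:,::-1])
E
python3 - <<'E'
from h import *
s=env.read_state(); print({k:np.round(v,3) for k,v in s.items()}, env.grasp_offset)
A=[]
for c in ("top","scene"):
    im=env.get_image(c); W=cloud(im); A.append(im["pixels"])
    np.savez(c,W=W)
    T=np.array(im["pose"])
    for q in ("pack","small_pack","bay"):
        for r in env.find_in(q,c)[:3]: print(c,q,round(r["score"],2),np.round(T[:3,:3]@r["position"]+T[:3,3],3))
cv2.imwrite("pics/a.png",cv2.resize(np.vstack(A)[:,:,::-1],(400*1,600)))
E
```

```text
{'time': np.float64(0.0), 'joint_pos': array([ 1.134,  0.577,  0.025,  1.438, -0.015,  1.129, -0.056]), 'qvel': array([-0.001,  0.001, -0.   ,  0.001, -0.   , -0.001, -0.   ]), 'joint_efforts': array([-1.0000e-03, -7.6576e+01,  2.2510e+00, -2.8596e+01,  1.5000e-02,
        1.3000e-02, -0.0000e+00]), 'tool_pos': array([ 0.233, -0.633,  0.23 ]), 'tcp_rot': array([-0.001,  0.984,  0.176, -0.   ]), 'wrist_force': array([-0.617, -0.015,  0.68 ]), 'ft_torque': array([ 0.003, -0.04 , -0.002]), 'grip_force': np.float64(0.0), 'opening': np.float64(0.086)} -0.0187
top pack 0.95 [0.553 0.027 0.083]
top pack 0.54 [0.524 0.218 0.095]
top small_pack 0.98 [ 0.579 -0.229  0.056]
top bay 0.74 [0.524 0.216 0.093]
scene pack 0.62 [0.578 0.028 0.059]
scene small_pack 0.58 [ 0.596 -0.228  0.042]
scene bay 0.62 [0.578 0.227 0.074]
```

Run:
```python
from h import *
im=env.get_image("top"); W=cloud(im); save(im,"top"); np.save("W",W)
def rect(m,n):
    m=cv2.morphologyEx(m.astype(np.uint8),cv2.MORPH_OPEN,np.ones((3,3)))
    k,l,st,_=cv2.connectedComponentsWithStats(m)
    for i in range(1,k):
        if st[i,4]<40: continue
        p=W[l==i][:,:2]; r=cv2.minAreaRect((p*1000).astype(np.float32)); print(n,st[i],np.round(r[0],1),np.round(r[1],1),round(r[2],1),"z",np.nanmedian(W[l==i][:,2]).round(4))
z=W[...,2]
x=W[...,0];y=W[...,1]
near=(x>.3)&(x<.8)
rect(near&(z>.072)&(z<.092)&(abs(y)<.12),"pack")
rect(near&(z>.048)&(z<.062)&(y<-.15),"small")
rect(near&(z>.095)&(z<.106)&(y>.1),"level")
rect(near&(z>.050)&(z<.070)&(y>.1),"plate")
rect(near&(z<.085)&(z>.04)&(y>.1),"shaft")
```

```text
pack [227 180  21  31 536] [552.5  26.2] [32.1 53.8] 82.8 z 0.0792
small [369 172  17  21 251] [ 582.2 -230.1] [36.1 23.7] 18.7 z 0.0536
level [  83  170   72   78 2838] [525.5 229.2] [105.5 120.1] 80.6 z 0.0992
plate [ 18  64  51  24 694] [778.6 400.9] [89.9 41.7] 89.3 z 0.052
plate [ 49  65  36  30 224] [764.6 352.6] [20.  84.7] 39.8 z 0.0597
plate [111 191  23  35 558] [526.2 234.7] [30.9 61.4] 80.3 z 0.0614
shaft [ 12  61  59  27 940] [773.1 399.9] [93.  53.3] 89.7 z 0.052
shaft [ 46  63  40  33 438] [762.7 355.2] [28.3 92.3] 35.5 z 0.0598
shaft [145 182  19  66 457] [516.7 175. ] [  8.2 121.7] 80.7 z 0.0697
shaft [108 191  26  35 674] [526.3 234.8] [31.4 61.4] 80.9 z 0.0617
shaft [176 298  20  14 258] [354.7 118.3] [35.5 23.3] 89.9 z 0.0447
```

View pics/top.png

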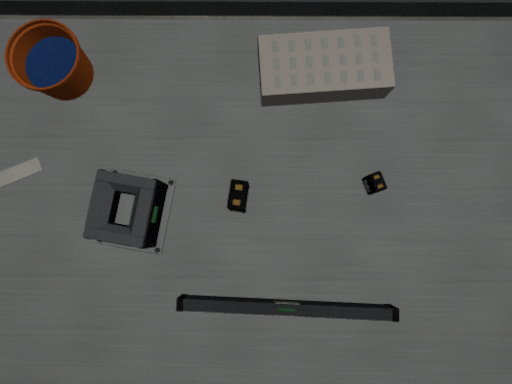

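View pics/a.png

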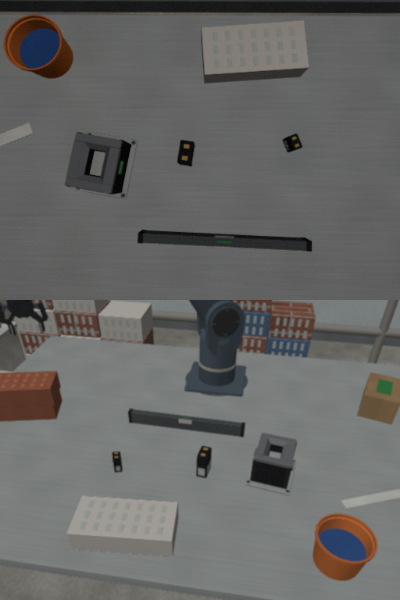

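The top view shows the pack at px (238,196), the bay at (124,210), the small pack at (374,183) and a low bar at (290,308). The scene view agrees. The measured sizes and heights match those given: pack at (0.5525, 0.026), yaw -7.2°; bay at (0.526, 0.230), yaw -9.5°.

drive_tool:
  targets:
    - {"spin": 0.16, "claw": -1}
    - {"spin": 0.16}
    - {"spin": 0.16}
    - {"dp": [1.2, -3.5, 0]}
    - {"dp": [1.2, -3.5, 0]}
    - {"dp": [1.2, -3.5, 0]}
    - {"dp": [1.2, -3.5, 0]}
    - {"dp": [1.2, -3.5, 0]}
    - {"dp": [1.2, -3.5, 0]}
    - {"dp": [1.2, -3.5, 0]}
    - {"dp": [1.2, -3.5, 0]}
    - {"dp": [1.2, -3.5, 0]}

```text
invalid input at $.targets[0]: expected keys dp, spin, claw
```

drive_tool:
  targets:
    - {"dp": [1.2, -3.5, 0]}
    - {"dp": [1.2, -3.5, 0]}
    - {"dp": [1.2, -3.5, 0]}
    - {"dp": [1.2, -3.5, 0]}
    - {"dp": [1.2, -3.5, 0]}
    - {"dp": [1.2, -3.5, 0]}
    - {"dp": [1.2, -3.5, 0]}
    - {"dp": [1.2, -3.5, 0]}
    - {"dp": [1.2, -3.5, 0]}
    - {"dp": [1.2, -3.5, 0]}
    - {"dp": [0, 0, 0]}

```text
invalid input at $.targets[0]: expected keys dp, spin, claw
```

```bash
cat >> h.py <<'E'
from scipy.spatial.transform import Rotation as R
def go(target,yaw):
    "print tool-frame shift (cm) to world target and spin to yaw(deg) of tool x"
    s=env.read_state(); M=R.from_quat(np.roll(s["tcp_rot"],-1)).as_matrix()
    psi=np.degrees(np.arctan2(M[1,0],M[0,0]))
    d=np.array(target)-s["tool_pos"]
    a=np.radians(yaw); N=np.array([[np.cos(a),np.sin(a),0],[np.sin(a),-np.cos(a),0],[0,0,-1]])
    print("t",round(float(s["time"]),2),"pos",np.round(s["tool_pos"],4),"toolz",M[:,2].round(3),"yaw",psi.round(2),"spin",np.radians(psi-yaw).round(3),
      "| dp now",(M.T@d*100).round(2),"dp after spin",(N.T@d*100).round(2),"F",np.round(s["wrist_force"],1),"op",round(float(s["opening"]),4),"grip",round(float(s["grip_force"]),1))
E
python3 -c "
from h import *
go([.5525,.0262,.047],-7.2)"
```

```text
t 0.45 pos [ 0.2332 -0.6334  0.2312] toolz [-0.  0. -1.] yaw 20.21 spin 0.478 | dp now [ 52.75 -50.86  18.43] dp after spin [ 23.41 -69.44  18.42] F [0.4 0.3 0.3] op 0.0856 grip 0.0
```

drive_tool:
  targets:
    - {"dp": [0, 0, 0], "spin": 0.16, "claw": -1}
    - {"dp": [0, 0, 0], "spin": 0.16, "claw": -1}
    - {"dp": [0, 0, 0], "spin": 0.16, "claw": -1}
    - {"dp": [1.2, -3.6, 0], "spin": 0, "claw": -1}
    - {"dp": [1.2, -3.6, 0], "spin": 0, "claw": -1}
    - {"dp": [1.2, -3.6, 0], "spin": 0, "claw": -1}
    - {"dp": [1.2, -3.6, 0], "spin": 0, "claw": -1}
    - {"dp": [1.2, -3.6, 0], "spin": 0, "claw": -1}
    - {"dp": [1.2, -3.6, 0], "spin": 0, "claw": -1}
    - {"dp": [1.2, -3.6, 0], "spin": 0, "claw": -1}
    - {"dp": [1.2, -3.6, 0], "spin": 0, "claw": -1}
    - {"dp": [1.2, -3.6, 0], "spin": 0, "claw": -1}

```text
time: 1.95
tool_pos: [0.382, -0.3246, 0.2315]
tcp_rot: [0.0, 0.998, -0.064, 0.0]
wrist_force: [-0.2, -0.3, -0.3]
opening: 0.0857
grip_force: 0.0
```

drive_tool:
  targets:
    - {"dp": [1.2, -3.6, 0], "spin": 0, "claw": -1}
    - {"dp": [1.2, -3.6, 0], "spin": 0, "claw": -1}
    - {"dp": [1.2, -3.6, 0], "spin": 0, "claw": -1}
    - {"dp": [1.2, -3.6, 0], "spin": 0, "claw": -1}
    - {"dp": [1.2, -3.6, 0], "spin": 0, "claw": -1}
    - {"dp": [1.2, -3.6, 0], "spin": 0, "claw": -1}
    - {"dp": [1.2, -3.6, 0], "spin": 0, "claw": -1}
    - {"dp": [1.2, -3.6, 0], "spin": 0, "claw": -1}
    - {"dp": [1.2, -3.6, 0], "spin": 0, "claw": -1}
    - {"dp": [1.2, -3.6, 0], "spin": 0, "claw": -1}
    - {"dp": [0, 0, 0], "spin": 0, "claw": -1}

```text
time: 3.32
tool_pos: [0.5471, 0.0196, 0.2312]
tcp_rot: [-0.001, 0.998, -0.061, 0.0]
wrist_force: [0.4, -0.7, 0.0]
opening: 0.0857
grip_force: 0.0
```

```bash
python3 -c "
from h import *
go([.5525,.0262,.047],-7.2)
im=env.get_image('wrist'); save(im,'w1')
print(im['fx'],im['cx'],im['cy'],np.round(im['pose'],3).tolist())
T=np.array(im['pose'])
for q in ('pack','small_pack','bay'):
  for r in env.find_in(q,'wrist')[:2]: print(q,round(r['score'],2),np.round(T[:3,:3]@r['position']+T[:3,3],3))
"
```

```text
t 3.33 pos [0.5471 0.0196 0.2312] toolz [ 0.001  0.002 -1.   ] yaw -7.01 spin 0.003 | dp now [ 0.45 -0.69 18.42] dp after spin [ 0.46 -0.72 18.42] F [ 0.4 -0.7  0. ] op 0.0857 grip 0.0
297.3186396354542 254.94123762136653 191.45675364988153 [[-0.123, -0.941, -0.314, 0.627], [-0.992, 0.116, 0.04, 0.009], [-0.001, 0.317, -0.948, 0.374], [0.0, 0.0, 0.0, 1.0]]
small_pack 0.92 [ 0.581 -0.226  0.046]
bay 0.72 [0.533 0.2   0.09 ]
```

```bash
cat >> h.py <<'E'
def wcloud(im):
    z=im["z_map"]; v,u=np.mgrid[:z.shape[0],:z.shape[1]]
    a=(u-im["cx"])/im["fx"]; b=(v-im["cy"])/im["fy"]; r=np.hypot(a,b)+1e-9
    k=np.tan(np.minimum(r,1.5))/r*z; T=np.array(im["pose"])
    W=np.stack([a*k,b*k,z],-1)@T[:3,:3].T+T[:3,3]; W[z==0]=np.nan
    return W
def rects(W,m,n,mn=40):
    m=cv2.morphologyEx(m.astype(np.uint8),cv2.MORPH_OPEN,np.ones((3,3)))
    k,l,st,_=cv2.connectedComponentsWithStats(m)
    for i in range(1,k):
        if st[i,4]<mn: continue
        p=W[l==i]; r=cv2.minAreaRect((p[:,:2]*1000).astype(np.float32)); print(n,st[i],np.round(r[0],1),np.round(r[1],1),round(r[2],1),"z",np.median(p[:,2]).round(4))
E
python3 -c "
from h import *
im=env.get_image('wrist'); W=wcloud(im); x,y,z=np.moveaxis(W,-1,0)
rects(W,(z>.074)&(z<.09)&(abs(x-.55)<.07)&(abs(y-.026)<.06),'pack')
rects(W,(z>.096)&(z<.107)&(abs(x-.525)<.1)&(abs(y-.23)<.1),'level')
rects(W,(z>.055)&(z<.07)&(abs(x-.525)<.05)&(abs(y-.23)<.05),'plate')
"
```

```text
pack [ 230  144   31   51 1522] [552.8  24.2] [30.7 53.5] 81.3 z 0.0803
level [  36  171   87   99 4577] [525.4 227.3] [106.3 120.5] 80.6 z 0.1
plate [ 73 195  23  40 650] [521.3 237.2] [24.9 53.5] 82.0 z 0.0623
plate [127 232   5  12  49] [482.5 181.5] [ 2.  15.2] 79.2 z 0.0633
```

View pics/w1.png

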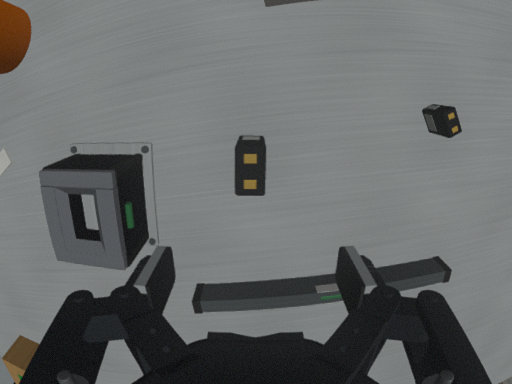

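The wrist view shows the pack at (250,165) between the open fingers, with the small pack and level well clear. It agrees with the top view within 2 mm. Descending.

drive_tool:
  targets:
    - {"dp": [0.5, -0.6, 0], "spin": 0.008, "claw": -1}
    - {"dp": [0, 0, 3.3], "spin": 0, "claw": -1}
    - {"dp": [0, 0, 3.3], "spin": 0, "claw": -1}
    - {"dp": [0, 0, 3.3], "spin": 0, "claw": -1}
    - {"dp": [0, 0, 3.3], "spin": 0, "claw": -1}
    - {"dp": [0, 0, 3.3], "spin": 0, "claw": -1}
    - {"dp": [0, 0, 1.8], "spin": 0, "claw": -1}
    - {"dp": [0, 0, 0], "spin": 0, "claw": -1}

```text
time: 4.58
tool_pos: [0.5513, 0.0213, 0.0472]
tcp_rot: [0.0, 0.998, -0.068, -0.001]
wrist_force: [-0.2, -0.9, 0.2]
opening: 0.0855
grip_force: 0.0
```

drive_tool:
  targets:
    - {"dp": [0, 0, 0], "spin": 0, "claw": 1}
    - {"dp": [0, 0, 0], "spin": 0, "claw": 1}
    - {"dp": [0, 0, 0], "spin": 0, "claw": 1}
    - {"dp": [0, 0, 0], "spin": 0, "claw": 1}
    - {"dp": [0, 0, 0], "spin": 0, "claw": 1}
    - {"dp": [0, 0, 0], "spin": 0, "claw": 1}
    - {"dp": [0, 0, 0], "spin": 0, "claw": 1}
    - {"dp": [0, 0, 0], "spin": 0, "claw": 1}
  newtons: 50

```text
time: 5.58
tool_pos: [0.5524, 0.0215, 0.0491]
tcp_rot: [-0.0, 0.998, -0.068, 0.001]
wrist_force: [0.3, 0.3, 6.9]
opening: 0.0314
grip_force: 53.3
```

drive_tool:
  targets:
    - {"dp": [0, 0, -1], "spin": 0, "claw": 1}
    - {"dp": [0, 0, -3], "spin": 0, "claw": 1}
    - {"dp": [0, 0, -3], "spin": 0, "claw": 1}
    - {"dp": [0, 0, -3], "spin": 0, "claw": 1}
    - {"dp": [0, 0, -3], "spin": 0, "claw": 1}
    - {"dp": [0, 0, -2], "spin": 0, "claw": 1}
    - {"dp": [0, 0, 0], "spin": 0, "claw": 1}

```text
time: 6.45
tool_pos: [0.5525, 0.0215, 0.2]
tcp_rot: [-0.0, 0.998, -0.068, 0.001]
wrist_force: [0.9, 0.2, -2.7]
opening: 0.0314
grip_force: 52.4
```

```bash
python3 -c "
from h import *
go([.5255,.229,.20],-9.4)
im=env.get_image('wrist'); save(im,'w2'); W=wcloud(im); x,y,z=np.moveaxis(W,-1,0)
rects(W,(z>.2)&(z<.25)&(abs(x-.55)<.07)&(abs(y-.024)<.03),'pack')
rects(W,(z>.096)&(z<.107)&(abs(x-.525)<.1)&(abs(y-.23)<.1),'level')
"
```

```text
t 6.45 pos [0.5525 0.0215 0.2   ] toolz [ 0.003  0.    -1.   ] yaw -7.75 spin 0.029 | dp now [ -5.48 -20.2   -0.  ] dp after spin [ -6.06 -20.03  -0.  ] F [ 0.9  0.2 -2.7] op 0.0314 grip 52.4
pack [  173   204   148   119 10655] [553.   24.8] [60.4 53.8] 81.6 z 0.2312
level [  25  185   95  106 5039] [525. 227.] [105.7 121.3] 80.6 z 0.1
```

View pics/w2.png

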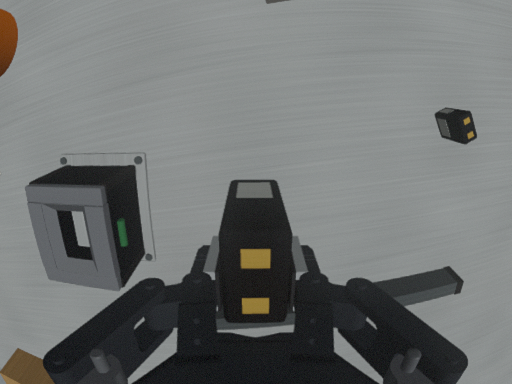

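The wrist view shows the pack gripped upright between the pads, its contacts at (255,260) and (255,305). I'll measure its top face relative to the level in the same image, which cancels the calibration offset.

```bash
python3 -c "
from h import *
im=env.get_image('wrist'); W=wcloud(im); x,y,z=np.moveaxis(W,-1,0)
m=(z>.2285)&(z<.236)&(abs(x-.553)<.05)&(abs(y-.024)<.05)
rects(W,m,'top')
v,u=np.mgrid[:384,:512]
for r in (250,265,280,295,310):
  c=np.where(m[r])[0]; c=c[(c>200)&(c<310)]; print(r,c.min(),c.max(),W[r,c.min()].round(4),W[r,c.max()].round(4))
"
```

```text
top [ 204  231  103   92 6283] [551.4  21.5] [44.6 53. ] 81.1 z 0.2301
top [191 268  12   4  47] [561.6  46.5] [5.7 1.4] 84.2 z 0.23
250 220 290 [0.5701 0.0341 0.2292] [0.5659 0.0039 0.2291]
265 205 305 [0.5643 0.0418 0.2311] [ 0.5587 -0.0019  0.2317]
280 219 291 [0.5584 0.0362 0.2352] [0.5545 0.0051 0.2357]
295 220 290 [0.5505 0.0372 0.2358] [0.5456 0.0062 0.235 ]
310 224 286 [0.5355 0.0389 0.229 ] [0.532  0.0086 0.2297]
```

drive_tool:
  targets:
    - {"dp": [0, 0, 0], "spin": 0.029, "claw": 1}
    - {"dp": [-0.75, -2.5, 0], "spin": 0, "claw": 1}
    - {"dp": [-0.75, -2.5, 0], "spin": 0, "claw": 1}
    - {"dp": [-0.75, -2.5, 0], "spin": 0, "claw": 1}
    - {"dp": [-0.75, -2.5, 0], "spin": 0, "claw": 1}
    - {"dp": [-0.75, -2.5, 0], "spin": 0, "claw": 1}
    - {"dp": [-0.75, -2.5, 0], "spin": 0, "claw": 1}
    - {"dp": [-0.75, -2.5, 0], "spin": 0, "claw": 1}
    - {"dp": [-0.75, -2.4, 0], "spin": 0, "claw": 1}
    - {"dp": [0, 0, 0], "spin": 0, "claw": 1}
    - {"dp": [0, 0, 0], "spin": 0, "claw": 1}

```text
time: 7.92
tool_pos: [0.525, 0.2268, 0.1976]
tcp_rot: [0.001, 0.997, -0.082, -0.001]
wrist_force: [0.1, -0.5, -1.4]
opening: 0.0313
grip_force: 52.2
```

```bash
python3 -c "
from h import *
go([.5255,.2275,.14],-9.4)
im=env.get_image('wrist'); save(im,'w3'); W=wcloud(im); x,y,z=np.moveaxis(W,-1,0)
rects(W,(z>.096)&(z<.107)&(abs(x-.525)<.1)&(abs(y-.23)<.1),'level')
m=(z>.2285)&(z<.238)&(abs(x-.525)<.05)&(abs(y-.227)<.05)
for r in (250,280,295,310):
  c=np.where(m[r])[0]; c=c[(c>200)&(c<310)]; print(r,c.min(),c.max(),W[r,c.min()].round(4),W[r,c.max()].round(4))
im=env.get_image('top'); W=cloud(im); x,y,z=np.moveaxis(W,-1,0)
"
```

```text
t 7.92 pos [0.525  0.2268 0.1976] toolz [-0.001 -0.001 -1.   ] yaw -9.46 spin -0.001 | dp now [ 0.04 -0.09  5.76] dp after spin [ 0.03 -0.08  5.76] F [ 0.1 -0.5 -1.4] op 0.0313 grip 52.2
level [ 191  121  127  126 8454] [528.4 226.7] [105.  113.7] 80.7 z 0.1002
250 221 287 [0.5439 0.2384 0.2286] [0.5392 0.2102 0.2285]
280 212 298 [0.5344 0.2436 0.2369] [0.5276 0.2075 0.2359]
295 215 294 [0.5266 0.2441 0.2374] [0.5197 0.21   0.236 ]
310 217 293 [0.5165 0.2458 0.2359] [0.5109 0.2113 0.2362]
```

View pics/w3.png

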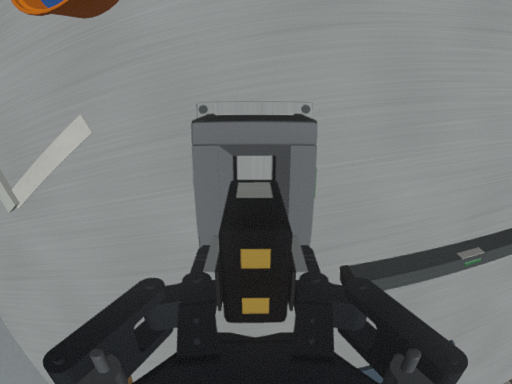

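The pack sits centred over the bay, with the level top at px (192–317, 120+) symmetric about the pack at column 255. Lowering into the shaft.

drive_tool:
  targets:
    - {"dp": [0, 0, 1.5], "spin": 0, "claw": 1}
    - {"dp": [0, 0, 1.5], "spin": 0, "claw": 1}
    - {"dp": [0, 0, 1], "spin": 0, "claw": 1}
    - {"dp": [0, 0, 1], "spin": 0, "claw": 1}
    - {"dp": [0, 0, 1], "spin": 0, "claw": 1}
    - {"dp": [0, 0, 0], "spin": 0, "claw": 1}

```text
time: 8.78
tool_pos: [0.5248, 0.2274, 0.1375]
tcp_rot: [0.0, 0.997, -0.082, -0.001]
wrist_force: [-0.4, 0.2, -1.1]
opening: 0.0313
grip_force: 52.3
```

drive_tool:
  targets:
    - {"dp": [0, 0, 0.7], "spin": 0, "claw": 1}
    - {"dp": [0, 0, 0.7], "spin": 0, "claw": 1}
    - {"dp": [0, 0, 0.6], "spin": 0, "claw": 1}
    - {"dp": [0, 0, 0], "spin": 0, "claw": 1}

```text
time: 9.28
tool_pos: [0.5249, 0.2274, 0.1178]
tcp_rot: [0.0, 0.997, -0.082, -0.0]
wrist_force: [-0.4, 0.6, -1.5]
opening: 0.0312
grip_force: 52.3
```

drive_tool:
  targets:
    - {"dp": [0, 0, 0.3], "spin": 0, "claw": 1}
    - {"dp": [0, 0, 0.3], "spin": 0, "claw": 1}
    - {"dp": [0, 0, 0], "spin": 0, "claw": 1}
    - {"dp": [0, 0, 0], "spin": 0, "claw": 1}

```text
time: 9.78
tool_pos: [0.5253, 0.2276, 0.1124]
tcp_rot: [-0.0, 0.997, -0.082, 0.0]
wrist_force: [-0.2, -0.8, -2.0]
opening: 0.0311
grip_force: 52.3
```

drive_tool:
  targets:
    - {"dp": [0, 0, 0.15], "spin": 0, "claw": 1}
    - {"dp": [0, 0, 0], "spin": 0, "claw": 1}
    - {"dp": [0, 0, 0], "spin": 0, "claw": 1}

```text
time: 10.15
tool_pos: [0.5254, 0.2277, 0.1111]
tcp_rot: [-0.0, 0.997, -0.082, 0.0]
wrist_force: [-1.4, 0.5, 3.0]
opening: 0.0314
grip_force: 53.0
```

Contact with the carriage. Release, back off, shut the fingers and look.

drive_tool:
  targets:
    - {"dp": [0, 0, 0], "spin": 0, "claw": -1}
    - {"dp": [0, 0, 0], "spin": 0, "claw": -1}
    - {"dp": [0, 0, 0], "spin": 0, "claw": -1}
    - {"dp": [0, 0, 0], "spin": 0, "claw": -1}
    - {"dp": [0, 0, -2], "spin": 0, "claw": -1}
    - {"dp": [0, 0, -3], "spin": 0, "claw": -1}
    - {"dp": [0, 0, -2], "spin": 0, "claw": -1}
    - {"dp": [0, 0, 0], "spin": 0, "claw": 1}
    - {"dp": [0, 0, 0], "spin": 0, "claw": 1}
    - {"dp": [0, 0, 0], "spin": 0, "claw": 1}
    - {"dp": [0, 0, 0], "spin": 0, "claw": 1}
    - {"dp": [0, 0, 0], "spin": 0, "claw": 1}
  newtons: 40

```text
time: 11.65
tool_pos: [0.5251, 0.2275, 0.1805]
tcp_rot: [0.0, 0.997, -0.082, -0.0]
wrist_force: [0.8, -0.6, -0.7]
opening: 0.0002
grip_force: 0.0
```

```bash
python3 -c "
from h import *
go([.5255,.2275,.145],-9.4)
im=env.get_image('wrist'); save(im,'w4'); W=wcloud(im); x,y,z=np.moveaxis(W,-1,0)
rects(W,(z>.13)&(z<.15)&(abs(x-.525)<.05)&(abs(y-.227)<.05),'packtop')
"
```

```text
t 11.65 pos [0.5251 0.2275 0.1805] toolz [-0.001 -0.    -1.   ] yaw -9.41 spin -0.0 | dp now [ 0.04 -0.    3.55] dp after spin [ 0.04 -0.    3.55] F [ 0.8 -0.6 -0.7] op 0.0002 grip 0.0
packtop [ 230  177   48   68 2895] [528.8 227.8] [31.6 46.7] 80.7 z 0.1422
```

View pics/w4.png

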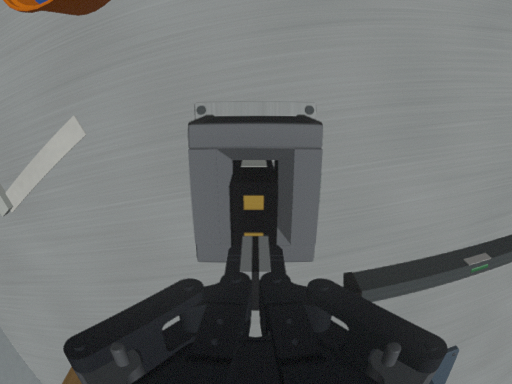

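The pack is seated upright in the raised carriage: top at z = 0.142, contacts at (254,203), shut fingers centred above it. Pressing in steps.

drive_tool:
  targets:
    - {"dp": [0, 0, 1.5], "spin": 0, "claw": 1}
    - {"dp": [0, 0, 1.5], "spin": 0, "claw": 1}
    - {"dp": [0, 0, 0.8], "spin": 0, "claw": 1}
    - {"dp": [0, 0, 0.5], "spin": 0, "claw": 1}
    - {"dp": [0, 0, 0.5], "spin": 0, "claw": 1}
    - {"dp": [0, 0, 0.5], "spin": 0, "claw": 1}
    - {"dp": [0, 0, 0.5], "spin": 0, "claw": 1}
    - {"dp": [0, 0, 0.4], "spin": 0, "claw": 1}
    - {"dp": [0, 0, 0], "spin": 0, "claw": 1}

```text
time: 12.82
tool_pos: [0.5251, 0.2276, 0.1187]
tcp_rot: [0.0, 0.997, -0.082, -0.0]
wrist_force: [-2.5, -1.0, 6.9]
opening: 0.0002
grip_force: 3.0
```

drive_tool:
  targets:
    - {"dp": [0, 0, 0.3], "spin": 0, "claw": 1}
    - {"dp": [0, 0, 0.2], "spin": 0, "claw": 1}
    - {"dp": [0, 0, 0.1], "spin": 0, "claw": 1}
    - {"dp": [0, 0, 0], "spin": 0, "claw": 1}

```text
time: 13.32
tool_pos: [0.5251, 0.2276, 0.113]
tcp_rot: [-0.0, 0.997, -0.082, 0.0]
wrist_force: [-3.3, -0.8, 6.7]
opening: 0.0002
grip_force: 3.5
```

drive_tool:
  targets:
    - {"dp": [0, 0, 0.15], "spin": 0, "claw": 1}
    - {"dp": [0, 0, 0], "spin": 0, "claw": 1}

```text
time: 13.58
tool_pos: [0.5253, 0.2277, 0.1122]
tcp_rot: [-0.0, 0.997, -0.082, 0.0]
wrist_force: [-5.1, -1.1, 13.4]
opening: -0.0001
grip_force: 6.3
```

drive_tool:
  targets:
    - {"dp": [0, 0, 0.15], "spin": 0, "claw": 1}
    - {"dp": [0, 0, 0], "spin": 0, "claw": 1}

```text
time: 13.82
tool_pos: [0.5257, 0.2279, 0.112]
tcp_rot: [-0.001, 0.997, -0.082, 0.001]
wrist_force: [-7.3, -3.2, 26.5]
opening: -0.0003
grip_force: 13.3
```

Firm stop reached (26 N, z = 0.112). Let go straight up and check.

drive_tool:
  targets:
    - {"dp": [0, 0, -0.5], "spin": 0, "claw": 1}
    - {"dp": [0, 0, -1], "spin": 0, "claw": 1}
    - {"dp": [0, 0, -2], "spin": 0, "claw": 1}
    - {"dp": [0, 0, -4], "spin": 0, "claw": 1}
    - {"dp": [0, 0, -4], "spin": 0, "claw": 1}
    - {"dp": [0, 0, 0], "spin": 0, "claw": 1}
    - {"dp": [0, 0, 0], "spin": 0, "claw": 1}

```text
time: 14.7
tool_pos: [0.5251, 0.2275, 0.2244]
tcp_rot: [0.0, 0.997, -0.082, -0.0]
wrist_force: [-0.0, 0.2, -0.3]
opening: -0.0
grip_force: 0.0
```

```bash
python3 -c "
from h import *
go([.5255,.2275,.145],-9.4)
im=env.get_image('wrist'); save(im,'w5'); W=wcloud(im); x,y,z=np.moveaxis(W,-1,0)
rects(W,(z>.106)&(z<.15)&(abs(x-.525)<.05)&(abs(y-.227)<.05),'packtop')
rects(W,(z>.045)&(z<.06)&(abs(x-.58)<.05)&(abs(y+.23)<.05),'small')
"
```

```text
t 14.7 pos [0.5251 0.2275 0.2244] toolz [-0. -0. -1.] yaw -9.41 spin -0.0 | dp now [ 0.04 -0.01  7.94] dp after spin [ 0.04 -0.01  7.94] F [-0.   0.2 -0.3] op -0.0 grip 0.0
packtop [ 234  157   40   70 2652] [525.4 228.6] [32.  53.7] 80.4 z 0.1398
```

View pics/w5.png

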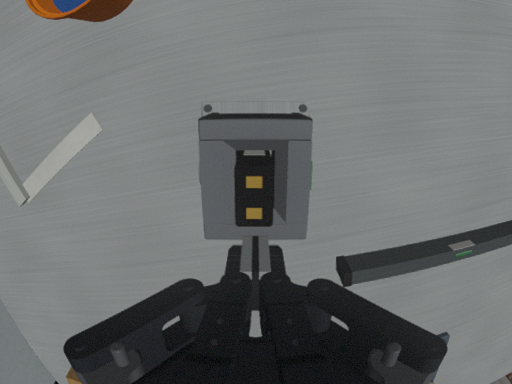

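```bash
python3 -c "
from h import *
im=env.get_image('wrist'); W=wcloud(im); z=W[...,2]
for r in range(158,226,11): print(r,z[r,238:272:6].round(4))
im=env.get_image('top'); W=cloud(im); x,y,z=np.moveaxis(W,-1,0)
rects(W,(z>.048)&(z<.062)&(abs(x-.58)<.05)&(abs(y+.23)<.05),'small')
"
```

```text
158 [0.1127 0.1156 0.1143 0.1132 0.1136 0.1152]
169 [0.1395 0.1396 0.1405 0.1407 0.1404 0.1397]
180 [0.1393 0.14   0.1401 0.1401 0.1404 0.1397]
191 [0.1402 0.1404 0.1408 0.1403 0.1401 0.1401]
202 [0.1392 0.1398 0.1406 0.1401 0.1406 0.1391]
213 [0.1402 0.1411 0.1413 0.1402 0.1402 0.141 ]
224 [0.1403 0.1395 0.1397 0.1403 0.1401 0.1396]
small [370 172  16  21 247] [ 582.2 -230.2] [36.  23.3] 19.4 z 0.0535
```

The top view puts the small pack where it was. The pack in the bay is back up, though (top 0.140, flat), so the catch did not hold. I'll press again with finer readings to find where contact and the stop are.

drive_tool:
  targets:
    - {"dp": [0, 0, 3], "spin": 0, "claw": 1}
    - {"dp": [0, 0, 3], "spin": 0, "claw": 1}
    - {"dp": [0, 0, 1.5], "spin": 0, "claw": 1}
    - {"dp": [0, 0, 0.5], "spin": 0, "claw": 1}
    - {"dp": [0, 0, 0], "spin": 0, "claw": 1}

```text
time: 15.48
tool_pos: [0.5255, 0.2277, 0.145]
tcp_rot: [-0.0, 0.997, -0.082, 0.0]
wrist_force: [0.7, -0.4, -0.4]
opening: -0.0002
grip_force: 0.0
```

drive_tool:
  targets:
    - {"dp": [0, 0, 0.2], "spin": 0, "claw": 1}
    - {"dp": [0, 0, 0], "spin": 0, "claw": 1}

```text
time: 15.72
tool_pos: [0.5254, 0.2277, 0.1433]
tcp_rot: [-0.0, 0.997, -0.082, 0.0]
wrist_force: [-0.4, -0.7, 0.1]
opening: 0.0001
grip_force: 0.0
```

drive_tool:
  targets:
    - {"dp": [0, 0, 0.2], "spin": 0, "claw": 1}
    - {"dp": [0, 0, 0], "spin": 0, "claw": 1}

```text
time: 15.98
tool_pos: [0.5255, 0.2277, 0.1411]
tcp_rot: [-0.0, 0.997, -0.082, 0.0]
wrist_force: [0.1, -0.7, 2.3]
opening: 0.0001
grip_force: 1.4
```

drive_tool:
  targets:
    - {"dp": [0, 0, 0.2], "spin": 0, "claw": 1}
    - {"dp": [0, 0, 0], "spin": 0, "claw": 1}

```text
time: 16.23
tool_pos: [0.5254, 0.2277, 0.1388]
tcp_rot: [-0.0, 0.997, -0.082, 0.0]
wrist_force: [0.3, 1.0, 3.7]
opening: -0.0
grip_force: 1.5
```

Contact is at 0.1417, so the stop should be at 0.112. Now one continuous press, then a slow release while watching the force.

drive_tool:
  targets:
    - {"dp": [0, 0, 0.5], "spin": 0, "claw": 1}
    - {"dp": [0, 0, 0.5], "spin": 0, "claw": 1}
    - {"dp": [0, 0, 0.5], "spin": 0, "claw": 1}
    - {"dp": [0, 0, 0.5], "spin": 0, "claw": 1}
    - {"dp": [0, 0, 0.5], "spin": 0, "claw": 1}
    - {"dp": [0, 0, 0.4], "spin": 0, "claw": 1}
    - {"dp": [0, 0, 0.1], "spin": 0, "claw": 1}
    - {"dp": [0, 0, 0], "spin": 0, "claw": 1}

```text
time: 17.23
tool_pos: [0.5265, 0.2282, 0.1118]
tcp_rot: [-0.001, 0.997, -0.082, 0.002]
wrist_force: [-5.6, -2.1, 36.4]
opening: 0.0001
grip_force: 18.8
```

drive_tool:
  targets:
    - {"dp": [0, 0, -0.3], "spin": 0, "claw": 1}
    - {"dp": [0, 0, -0.3], "spin": 0, "claw": 1}
    - {"dp": [0, 0, 0], "spin": 0, "claw": 1}

```text
time: 17.6
tool_pos: [0.5255, 0.2277, 0.1151]
tcp_rot: [-0.0, 0.997, -0.082, 0.0]
wrist_force: [-0.1, -0.7, 6.9]
opening: 0.0004
grip_force: 3.3
```

drive_tool:
  targets:
    - {"dp": [0, 0, -0.25], "spin": 0, "claw": 1}
    - {"dp": [0, 0, -0.25], "spin": 0, "claw": 1}
    - {"dp": [0, 0, 0], "spin": 0, "claw": 1}

```text
time: 17.98
tool_pos: [0.5254, 0.2277, 0.1199]
tcp_rot: [-0.0, 0.997, -0.082, 0.0]
wrist_force: [0.8, 0.0, 5.2]
opening: 0.0002
grip_force: 3.0
```

drive_tool:
  targets:
    - {"dp": [0, 0, -0.25], "spin": 0, "claw": 1}
    - {"dp": [0, 0, -0.25], "spin": 0, "claw": 1}
    - {"dp": [0, 0, 0], "spin": 0, "claw": 1}

```text
time: 18.35
tool_pos: [0.5249, 0.2274, 0.1245]
tcp_rot: [0.0, 0.997, -0.082, -0.0]
wrist_force: [0.3, -0.3, 0.4]
opening: 0.0001
grip_force: 0.0
```

The force vanished above 0.121, so it is caught. Backing off gently and checking.

drive_tool:
  targets:
    - {"dp": [0, 0, -0.5], "spin": 0, "claw": 1}
    - {"dp": [0, 0, -1], "spin": 0, "claw": 1}
    - {"dp": [0, 0, -3], "spin": 0, "claw": 1}
    - {"dp": [0, 0, -3], "spin": 0, "claw": 1}
    - {"dp": [0, 0, -3], "spin": 0, "claw": 1}
    - {"dp": [0, 0, 0], "spin": 0, "claw": 1}
    - {"dp": [0, 0, 0], "spin": 0, "claw": 1}
    - {"dp": [0, 0, 0], "spin": 0, "claw": 1}

```text
time: 19.35
tool_pos: [0.5247, 0.2274, 0.229]
tcp_rot: [0.0, 0.997, -0.082, -0.001]
wrist_force: [-0.1, 0.0, 0.4]
opening: 0.0
grip_force: 0.0
```

```bash
python3 -c "
from h import *
im=env.get_image('wrist'); save(im,'w6'); W=wcloud(im); x,y,z=np.moveaxis(W,-1,0)
rects(W,(z>.106)&(z<.15)&(abs(x-.525)<.05)&(abs(y-.227)<.05),'packtop')
im=env.get_image('top'); W=cloud(im); x,y,z=np.moveaxis(W,-1,0)
rects(W,(z>.048)&(z<.062)&(abs(x-.58)<.05)&(abs(y+.23)<.05),'small')
"
```

```text
packtop [ 235  155   37   61 2148] [525.5 228.7] [32.1 53.9] 80.4 z 0.1221
small [369 172  17  21 254] [ 582.2 -230.1] [35.7 24.9] 21.2 z 0.0538
```

View pics/w6.png

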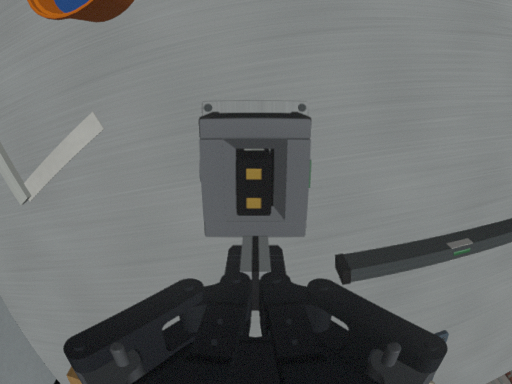

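The pack now sits down in the bay with its top at 0.122 (0.121 expected when caught), contacts at (254,174) and (254,203). It is upright, and the gripper is clear at 0.229.

```bash
python3 -c "
from station import env
print(env.sign_off())"
```

```text
the job is handed in; nothing more can be done
None
```

The larger pack is upright in the bay and held down by the catch; its top measured 22 mm above the mouth after release, against 21 mm expected. The first press came back up and a second held, the small pack is where it stood, and the job was handed in at about 19.5 s.

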